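Click the filament dryer's dial to the green dot and start it

TASK

Set and start the filament dryer: with a fingertip on the big knurled dial, turn it clockwise by friction, click by click, until it clicks in with its white pointer at the green dot. Then push the orange start button fully down and let it come back up. Do not pick up or disturb the jars, spool, tools and bin standing around.

Things in the scene. Friction and masses are not known exactly. Their poses are not given: they have to be found in the camera images.
- dryer: low cream filament dryer, fixed to the table but standing in a different place and yaw each time. Origin on the table under the dial's axis, x from the dial to the spool chamber, y to the left as seen by someone facing the chamber from the dial. Front deck 170 x 380 mm, flat top 70 mm above the table; behind it a clear chamber (red spool inside) 225 x 260 mm, 100 mm tall, its wall from 80 mm behind the dial's axis
- dial (a joint): angle of the dial, rad; grows clockwise seen from above. It clicks into detents at every multiple of 0.628 rad (36 degrees); the six settings are 0 to 3.14 and there is a stop just beyond each end. The green dot is the setting at 1.885. It starts one or two clicks before that. Turning it over the hump between two detents takes about 0.085 N m (2.7 N sideways at 32 mm from the axis); let go, it springs into the nearest detent
- dial_top (a point): centre of the flat top face of the dial, on its vertical axis. The dial is a black knurled disc 92 mm across and 22 mm thick (too wide to grasp), its top 100 mm above the table, its underside 8 mm above the deck. It rides on a spring: it starts to sink under about 1.5 N and is fully down, 5 mm lower, under about 7.5 N; it turns at any depth
- pointer_tip (a point): outer end of the white pointer line on the dial's top, 44 mm from the axis; turns with the dial
- green_dot (a point): centre of the green dot, 14 mm across, on the deck, 63 mm from the dial's axis; smaller grey dots mark the other settings
- start_button (a joint): how far the orange start button is pressed, m: 0 up, 0.006 fully down; springs back; fully down takes 5 N
- start_button_top (a point): centre of the top of the round orange start button, 30 mm across, in a grey housing on the deck, 125 mm to the right (-y of the dryer) of the dial's axis; it is pressed straight down
- deck_jar: small white jar with black lid, 60 mm wide, 55 mm tall, standing on the dryer's front deck about 145 mm from the dial's axis; origin under its centre; a bystander
- jar_right: white jar with black lid, 84 mm wide, 90 mm tall, on the table right of the dryer; origin under its centre; a bystander
- jar_back: white jar with black lid, 84 mm wide, 90 mm tall, on the table right of the spool chamber; origin under its centre; a bystander
- yellow_spool: small yellow spool, 72 mm wide, 40 mm tall, standing on the clear chamber's roof; origin under its centre; a bystander
- screwdriver: red-handled screwdriver lying on the table left of the dryer; origin near its middle, on its underside; a bystander
- bits_bin: open blue bin 110 x 90 x 50 mm on the table left of the chamber; origin under its centre; a bystander
- spanner: steel spanner lying on the table left of the screwdriver; origin near its middle, on its underside; a bystander

How it is judged:
On the way, in this order (a step that is already met when the one before it is completed fails the run):
1. the dial has been clicked round to the green dot (value of joint dial between 1.755 and 2.015 rad and value of joint start_button below 0.0015 m), for 0.3 s.
2. then the start button is pushed fully down (value of joint start_button above 0.0045 m), for 0.1 s.
At the end, for the whole second after the job is handed in: the dial rests clicked in at the green dot (within 0.13 rad of 1.885), the start button has been pressed at least 4.5 mm after that and is up again (within 1.5 mm) (all of step 1 and velocity of joint dial between -0.05 and 0.05 rad/s); the robot touches nothing.
It fails at once if the start button is pressed while the dial is not at the green dot ((value of joint dial below 1.755 rad or value of joint dial above 2.015 rad) and value of joint start_button above 0.003 m).
It fails at once if a jar, spool, tool or bin is lifted, carried or pushed more than 20 mm (distance of any of deck_jar, jar_right, jar_back, yellow_spool, screwdriver, bits_bin, spanner from where it was at the start of the episode above 0.02 m).
It also fails if it takes over 45 s, if anything falls off the work surface, if the arm or the gripper's body presses on something with over 40 N, if the wrist force passes 120 N, or if a joint passes its speed limit or range.

ROBOT

A 7-joint arm with a two-finger parallel gripper is mounted at the origin on the work surface. World frame = base frame: x ahead of the robot, y to its left, z up, the work surface at z = 0. Lengths are in m, angles in rad, forces in N, time in s.
With the tool pointing down it reaches from about 0.425 to 0.875 m from the base axis. Payload 8.4 kg.
Tool frame: the origin (TCP) lies on the centre line of the jaws, within the pads' length; the fingertips stand bot.tip_reach ahead of it and the grasp point (between the pads) lies 6 mm ahead of it (bot.tip_reach is the distance from the TCP to the fingertips, in m); z points along the fingers, y is the line along which they close (so a half turn about z gives the same grasp; the last joint's range is limited). The gripper opens to 85 mm and grips with 20 to 120 N. Pads are 22 mm wide; open, the fingers measure 114 mm over their backs; the gripper's body (76 mm by 85 mm) begins 54 mm behind the grasp point. The pads swing forward as they close: fully open they stand 13 mm farther back than shut.
Start: joints at [1.17, 0.333, 0.04, 1.465, -0.013, 1.343, -0.059], TCP at [0.193, -0.621, 0.256] pointing down, gripper open.
Joint ranges: [-2.58, 2.58], [-0.38, 2.09], [-1.3, 1.39], [0.25, 2.4], [-1.5, 4.64], [0.08, 2.09], [-2.65, 2.65]. Speed limits (rad/s): [2.22, 2.22, 2.79, 2.79, 3.14, 3.14, 3.14].

INTERFACE

Orientations are given as a rotation vector (axis times angle).
In Python, from bench import bot, optics, spotter gives the robot as it stands.
- The arm moves only by the shell command python3 -m creep 'ROWS' [FORCE]. ROWS is JSON, a list of rows, each a list of 7 numbers: the shift along the tool's x, y, z in cm, then the turn, a rotation vector about the tool's x, y, z in rad, then the closure, from 0 (fully open) to 1 (shut). A call has 1 to 10 rows; each row is the pose to reach, as a shift and turn from the pose commanded when the call began, along the tool's axes at that moment; what a row does not reach only later rows make up. A row lasts 1/10 s, in which the tool goes at most 50 mm and 8.59 degrees, less where a joint would pass 70% of its speed; a pose out of reach is approached as far as the arm can. A call with a gripper value outside its range is refused whole. The fingers move at their own pace and stop on an object; FORCE is the grip in N (left out, the last holds). Time passes only in rows, so rows that repeat a pose let the fingers close. It gives the time, the measured TCP pose, the force, the opening and the grip force at its end, in the units of the state.
- bot.get_obs(): the state, without advancing time (a new reading comes with each control period).
- optics.read_camera(name): name is "side" or "top"; returns a dict with "img" (420x560x3 uint8, blue, green, red), "intrinsics" (3x3 intrinsics, pixels), "D" ([k1, k2, p1, p2, k3] as OpenCV has them; the pictures are not rectified), "world_from_camera" (4x4, takes a point from camera to world coordinates). Camera axes: x right, y up, looking along -z (the intrinsics and any distortion apply to the point x, -y, -z); pixel columns grow to the right and rows downward; lengths in m; the calibration is good to about 2 mm. A picture is of the moment at which its call begins. There is no depth.
- bot.close_job(): hands the job in; it is judged then, once.
Trained networks look in the newest picture that a camera, given by its name, has taken for a name from the list of things; names that differ only in an ending like _2 or _b are one class to them, and where a whole thing is asked for, a point or a joint stands for the part that bears it (a point fixed in the world has none). Each returns a list of dicts, best first, with "p" (0 to 1); they miss things now and then, are a little off and sometimes report something else, mostly with a low value. They report only what shows in the picture. A call takes as long as a camera call.
- spotter.trace(name, camera): "region" (420x560 bool, what is visible of it) and "rect" ([centre column, centre row, width, height] in pixels, round what is visible of it).
The state is a dict: "t": time; "joints": joint angles; "qvel": joint speeds; "tau": joint torques, N m; "ee_pos": TCP position; "tcp_rot": TCP orientation; "wrist_force": force on the tool from outside, world axes, zero at the start; "torque": the same for the moment, N m; "finger_gap": finger opening in m; "gripper_force": force on a finger pad.
Only numpy, scipy, OpenCV 4.12 (cv2) and the standard library are available. Lean on these libraries where they do the work, as an engineer would, in place of code of your own. Each camera call takes 0.05 s, during which the arm holds its last target. There are 200 camera calls.

## Working session

There is one attempt and no reset: what is moved stays moved. The work goes in short steps, Python scripts to look and compute and a shell command to move; the robot and the scene stay as the last step left them, time stands still between calls to the robot, and variables do not carry over. Pictures are saved under pics/ and viewed, at most 10 in all, crops included, and the job is handed in when it is done.

```bash
mkdir -p pics; ls; python3 - <<'E'
from bench import bot, optics, spotter
import cv2
for c in ("top","side"):
    r=optics.read_camera(c); cv2.imwrite(f"pics/{c}0.png",r["img"]); print(c,r["intrinsics"],r["D"],r["world_from_camera"])
o=bot.get_obs(); print(o["ee_pos"],o["tcp_rot"],bot.tip_reach,o["finger_gap"],o["t"])
E
```

```text
pics
top [[380.52391044   0.         282.76895082]
 [  0.         380.52391044 211.14212667]
 [  0.           0.           1.        ]] [0.0207533 0.        0.        0.        0.       ] [[-0.02924793  0.97972157 -0.19821759  0.35601234]
 [-0.9995678  -0.02925479  0.0028945   0.05984048]
 [-0.00296301  0.19821657  0.98015377  1.06664008]
 [ 0.          0.          0.          1.        ]]
side [[413.18266628   0.         277.79911498]
 [  0.         413.18266628 207.0799852 ]
 [  0.           0.           1.        ]] [-0.08846925  0.          0.          0.          0.        ] [[-0.93740798  0.21365955 -0.27498342  0.27393137]
 [-0.34781809 -0.61300423  0.70940002  0.7275906 ]
 [-0.01699591  0.76064144  0.64894972  0.69976335]
 [ 0.          0.          0.          1.        ]]
[ 0.1930858  -0.62027279  0.25549718] [-3.10446653e+00 -4.72084256e-01  4.44086399e-04] 0.025 0.08539589240262734 0.1
```

View pics/top0.png

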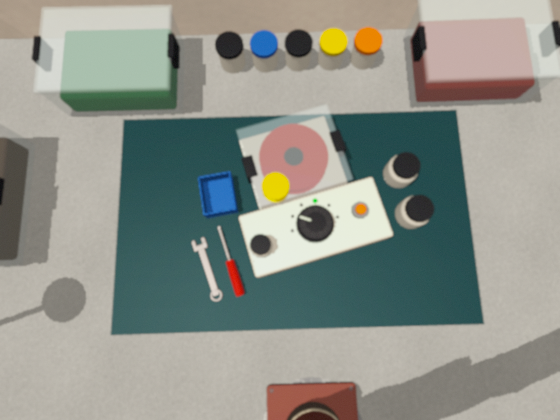

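View pics/side0.png

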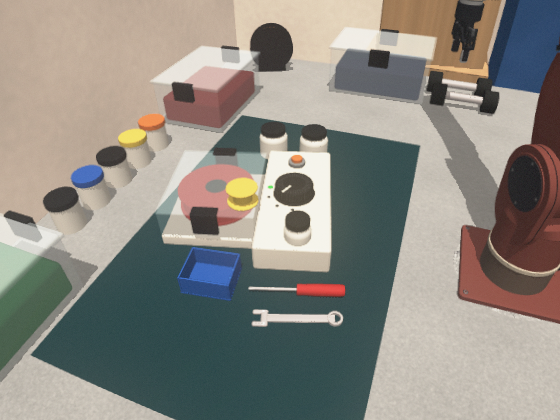

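The top view shows the dial at (315,222), green dot at (315,201), start button at (361,210) and deck jar at (261,244). The side view shows the dial at (294,188), dot at (270,187) and button at (297,160). Next I'll localise these.

```bash
cat > h.py <<'E'
from bench import bot, optics, spotter
import cv2, numpy as np
def ray(r,uv):
    p=cv2.undistortPoints(np.array([[uv]],float),r["intrinsics"],np.array(r["D"],float))[0,0]
    T=np.array(r["world_from_camera"]); return T[:3,3], T[:3,:3]@np.array([p[0],-p[1],-1])
def at(r,uv,z):
    o,d=ray(r,uv); return (o+d*(z-o[2])/d[2])
def proj(r,P):
    T=np.linalg.inv(np.array(r["world_from_camera"])); p=T[:3,:3]@np.array(P)+T[:3,3]
    q=cv2.projectPoints(np.array([[p[0],-p[1],-p[2]]]),np.zeros(3),np.zeros(3),r["intrinsics"],np.array(r["D"],float))[0]
    return q[0,0]
def crop(r,name,c,h=40,s=10):
    u,v=map(int,c); cv2.imwrite(name,cv2.resize(r["img"][v-h*3//4:v+h*3//4,u-h:u+h],None,fx=s,fy=s,interpolation=cv2.INTER_CUBIC))
E
python3 - <<'E'
from h import *
for c,cc in (("top",(315,215)),("side",(290,180))):
    r=optics.read_camera(c)
    crop(r,f"pics/{c}_c.png",cc)
    for n,z in (("dial_top",.089),("green_dot",.07),("start_button_top",.085),("pointer_tip",.1),("deck_jar",.1),("jar_right",.045)):
        for d in spotter.trace(n,c)[:1]:
            m=d["region"]; v,u=np.nonzero(m); uv=(u.mean(),v.mean())
            print(c,n,round(d["p"],2),np.round(d["rect"],1),np.round(uv,1),m.sum(),at(r,uv,z).round(4))
    hsv=cv2.cvtColor(r["img"],cv2.COLOR_BGR2HSV)
    for n,lo,hi,z in (("green",(50,120,80),(75,255,255),.07),("orange",(5,150,150),(15,255,255),.088)):
        m=cv2.inRange(hsv,lo,hi); w=np.zeros_like(m); w[cc[1]-60:cc[1]+60,cc[0]-60:cc[0]+60]=1
        v,u=np.nonzero(m*w); uv=(u.mean(),v.mean()); print(c,n,len(u),uv,u.std(),v.std(),at(r,uv,z).round(4))
E
```

```text
top dial_top 0.66 [314.8 222.2  37.8  39.5] [315.1 222.4] 1026 [ 0.5213 -0.0265  0.089 ]
top green_dot 0.97 [312.8 191.4 160.4 174.5] [306.4 192.5] 16445 [ 0.607  -0.0082  0.07  ]
top pointer_tip 0.68 [313.5 223.9  37.3  32.1] [315.  222.6] 1006 [ 0.5188 -0.025   0.1   ]
top deck_jar 0.75 [260.  247.2  25.4  19.6] [259.9 245.6] 440 [0.4637 0.1177 0.1   ]
top jar_right 0.82 [414.4 212.3  42.   38. ] [413.9 211.3] 1013 [ 0.5514 -0.3009  0.045 ]
top green 8 (np.float64(314.875), np.float64(200.125)) 0.7806247497997998 0.7806247497997998 [ 0.5852 -0.0302  0.07  ]
top orange 21 (np.float64(361.0), np.float64(208.23809523809524)) 3.2805342189809212 3.476516618751234 [ 0.5556 -0.1485  0.088 ]
side dial_top 0.87 [293.1 184.8  38.8  32.2] [293.4 186.9] 987 [ 0.5233 -0.0228  0.089 ]
side green_dot 0.83 [241.2 209.8 174.5 125.1] [250.4 205.1] 15708 [0.6045 0.0539 0.07  ]
side pointer_tip 0.66 [293.8 189.8  40.8  27. ] [293.6 187.6] 969 [ 0.5174 -0.0069  0.1   ]
side deck_jar 0.63 [295.9 227.2  29.1  37.1] [296.6 228.4] 815 [0.4666 0.1238 0.1   ]
side jar_right 0.64 [313.6 138.2  32.1  29.3] [313.2 139.2] 713 [ 0.5604 -0.3203  0.045 ]
side green 7 (np.float64(270.2857142857143), np.float64(186.57142857142858)) 1.0301575072754257 0.4948716593053935 [ 0.5859 -0.0286  0.07  ]
side orange 60 (np.float64(296.5833333333333), np.float64(158.3)) 2.5774125699149444 1.8556220879622374 [ 0.5554 -0.1442  0.088 ]
```

View pics/top_c.png

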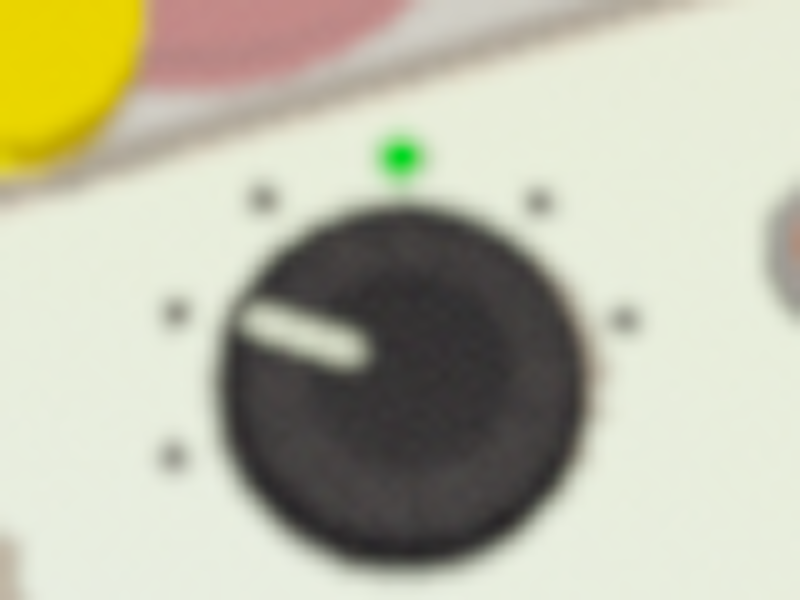

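```bash
cat > plan.py <<'E'
from h import *
import sys
from scipy.spatial.transform import Rotation as R
C=np.array([.5223,-.0255]); B=np.array([.5555,-.1465])
o=bot.get_obs(); M=R.from_rotvec(o["tcp_rot"]).as_matrix(); p=np.array(o["ee_pos"])
def sh(xy,ztip): return ((M.T@(np.r_[xy,ztip+bot.tip_reach]-p))*100).round(2)
def P(deg,rad=.031): return C+rad*np.array([np.cos(np.radians(deg)),np.sin(np.radians(deg))])
print("pos",p.round(4),"F",np.round(o["wrist_force"],2),"t",o["t"],"gap",o["finger_gap"],M.round(3).tolist())
E
python3 - <<'E'
from plan import *
for a in (220,): print(a,sh(P(a),.15),sh(P(a),.115))
E
```

```text
pos [ 0.1932 -0.6206  0.2563] F [0.21 0.04 0.67] t 0.8 gap 0.08540661554705829 [[0.955, 0.297, 0.0], [0.297, -0.955, -0.0], [0.0, 0.0, -1.0]]
220 [ 46.25 -45.84   8.13] [ 46.25 -45.84  11.63]
```

```bash
python3 -m creep '[[46.2,-45.8,0,0,0,0,1],[46.2,-45.8,0,0,0,0,1],[46.2,-45.8,0,0,0,0,1],[46.2,-45.8,0,0,0,0,1],[46.2,-45.8,0,0,0,0,1],[46.2,-45.8,0,0,0,0,1],[46.2,-45.8,0,0,0,0,1],[46.2,-45.8,0,0,0,0,1],[46.2,-45.8,0,0,0,0,1],[46.2,-45.8,0,0,0,0,1]]' 40; python3 - <<'E'
from plan import *
print(sh(P(220),.15),sh(P(220),.112))
E
```

```text
t: 1.8
ee_pos: [0.4282, -0.1771, 0.2568]
tcp_rot: [3.105, 0.472, 0.001]
wrist_force: [0.1, -0.2, -0.1]
finger_gap: -0.0
gripper_force: 0.0
pos [ 0.4282 -0.1771  0.2568] F [ 0.07 -0.24 -0.06] t 1.8 gap -4.3840478481303577e-05 [[0.955, 0.297, 0.001], [0.297, -0.955, -0.001], [0.001, 0.001, -1.0]]
[ 10.62 -10.49   8.17] [ 10.62 -10.49  11.97]
```

```bash
python3 -m creep '[[10.6,-10.5,0,0,0,0,1],[10.6,-10.5,0,0,0,0,1],[10.6,-10.5,2,0,0,0,1],[10.6,-10.5,7,0,0,0,1],[10.6,-10.5,10,0,0,0,1],[10.6,-10.5,11.5,0,0,0,1],[10.6,-10.5,11.5,0,0,0,1],[10.6,-10.5,11.5,0,0,0,1]]' ; python3 - <<'E'
from plan import *
r=optics.read_camera("side"); crop(r,"pics/side_a.png",(294,180),50,8)
print(sh(P(220),.105),sh(P(220),.1))
E
```

```text
t: 2.6
ee_pos: [0.4979, -0.0472, 0.142]
tcp_rot: [-3.106, -0.472, -0.001]
wrist_force: [0.2, 0.4, 0.2]
finger_gap: -0.0003
gripper_force: 0.0
pos [ 0.4979 -0.0472  0.142 ] F [0.18 0.45 0.19] t 2.6 gap -0.00029413593548244157 [[0.955, 0.297, 0.0], [0.297, -0.955, 0.0], [0.0, -0.0, -1.0]]
[ 0.11 -0.15  1.2 ] [ 0.11 -0.15  1.7 ]
```

View pics/side_a.png

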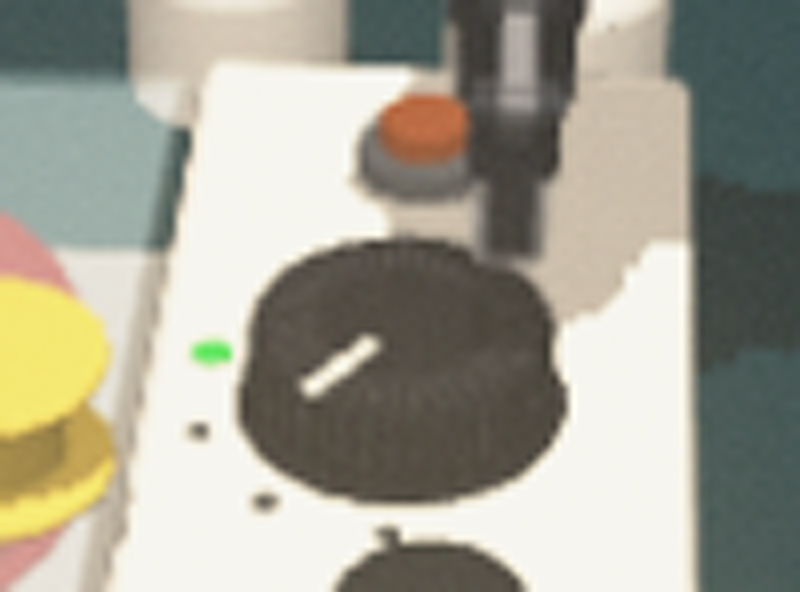

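The view shows the closed fingertip at about (510,250) in the crop, just above the near-right rim of the dial. Next I'll press down gently.

```bash
python3 -m creep '[[0.1,-0.1,1.0,0,0,0,1],[0.1,-0.1,1.5,0,0,0,1],[0.1,-0.1,1.8,0,0,0,1],[0.1,-0.1,2.1,0,0,0,1],[0.1,-0.1,2.1,0,0,0,1],[0.1,-0.1,2.1,0,0,0,1]]' ; python3 - <<'E'
from plan import *
for a in range(220,140,-9):print(a,((M.T@np.r_[P(a)-P(220),0])*100).round(2))
E
```

```text
t: 3.25
ee_pos: [0.4984, -0.0462, 0.1207]
tcp_rot: [3.106, 0.472, 0.0]
wrist_force: [-3.0, -0.7, 6.7]
finger_gap: -0.0
gripper_force: 3.3
pos [ 0.4984 -0.0462  0.1207] F [-2.95 -0.66  6.68] t 3.25 gap -1.0426464562784286e-06 [[0.955, 0.297, 0.0], [0.297, -0.955, -0.0], [-0.0, 0.0, -1.0]]
220 [0. 0. 0.]
211 [-0.15 -0.46 -0.  ]
202 [-0.23 -0.94 -0.  ]
193 [-0.23 -1.43 -0.  ]
184 [-0.16 -1.91 -0.  ]
175 [-0.01 -2.37 -0.  ]
166 [ 0.21 -2.81 -0.  ]
157 [ 0.49 -3.2  -0.  ]
148 [ 0.84 -3.55 -0.  ]
```

```bash
python3 -m creep '[[0,0,0.15,0,0,0,1],[-0.08,-0.23,0.2,0,0,0,1],[-0.15,-0.46,0.2,0,0,0,1],[-0.2,-0.7,0.2,0,0,0,1],[-0.23,-0.94,0.2,0,0,0,1],[-0.24,-1.2,0.2,0,0,0,1],[-0.23,-1.43,0.2,0,0,0,1],[-0.16,-1.91,0.2,0,0,0,1]]' ; python3 - <<'E'
from plan import *
r=optics.read_camera("side"); crop(r,"pics/side_b.png",(294,180),50,8)
print(np.degrees(np.arctan2(*(p[:2]-C)[::-1]))%360,np.linalg.norm(p[:2]-C))
E
```

```text
t: 4.05
ee_pos: [0.4924, -0.0288, 0.1197]
tcp_rot: [3.105, 0.47, 0.004]
wrist_force: [-0.9, 0.1, 10.9]
finger_gap: 0.0002
gripper_force: 5.2
pos [ 0.4924 -0.0288  0.1197] F [-0.9   0.08 10.93] t 4.05 gap 0.00018164061996147813 [[0.955, 0.296, 0.003], [0.296, -0.955, -0.001], [0.003, 0.002, -1.0]]
186.21342157044103 0.03008140442920217
```

View pics/side_b.png

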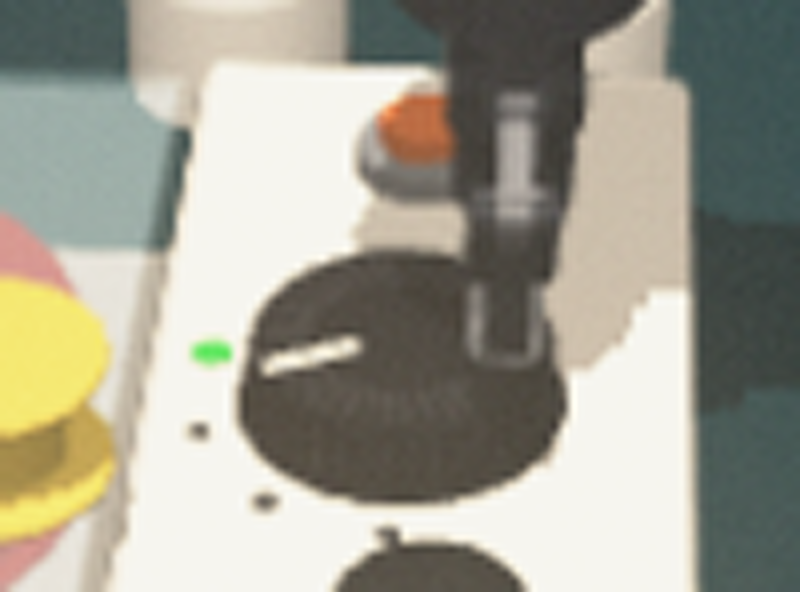

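The dial turned one click with the finger: the pointer now aims between the upper-left grey dot and the green dot at (210,352). One more click to go.

```bash
python3 -m creep '[[0.07,-0.23,0,0,0,0,1],[0.15,-0.46,0,0,0,0,1],[0.26,-0.68,0,0,0,0,1],[0.37,-0.9,0,0,0,0,1],[0.5,-1.1,0,0,0,0,1],[0.65,-1.29,0,0,0,0,1],[0.82,-1.47,0,0,0,0,1],[1.0,-1.64,0,0,0,0,1]]' ; python3 - <<'E'
from plan import *
r=optics.read_camera("side"); crop(r,"pics/side_c.png",(294,180),50,8)
print(np.degrees(np.arctan2(*(p[:2]-C)[::-1]))%360,np.linalg.norm(p[:2]-C))
E
```

```text
t: 4.9
ee_pos: [0.4971, -0.0097, 0.1197]
tcp_rot: [3.105, 0.471, 0.005]
wrist_force: [-0.3, 1.8, 8.9]
finger_gap: 0.0002
gripper_force: 5.0
pos [ 0.4971 -0.0097  0.1197] F [-0.33  1.77  8.9 ] t 4.9 gap 0.00020416411194846995 [[0.955, 0.297, 0.003], [0.297, -0.955, -0.0], [0.003, 0.001, -1.0]]
147.81013166113553 0.029728235595802364
```

View pics/side_c.png

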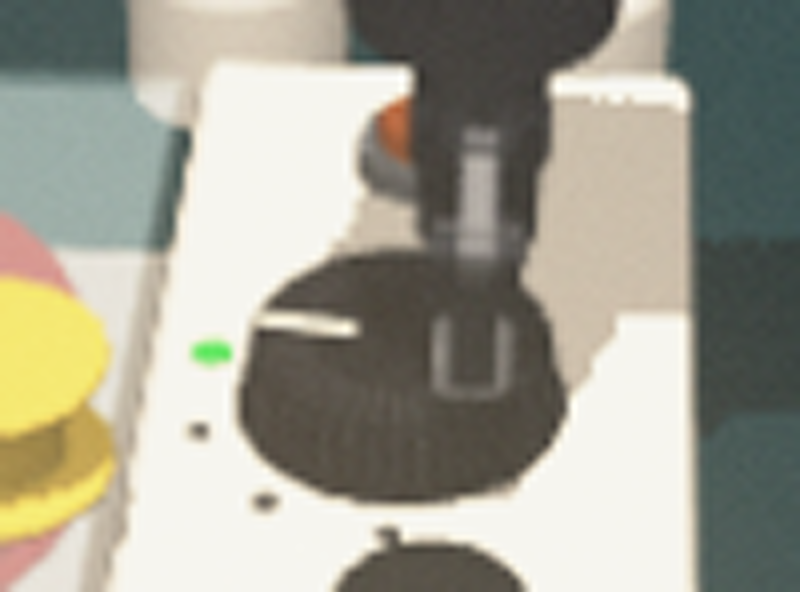

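The pointer (about (260,322) to (355,328)) now looks close to the green dot's direction. I'll lift and move towards the button to check from above.

```bash
python3 -m creep '[[0,0,-1,0,0,0,1],[0,0,-5,0,0,0,1],[0,5,-6,0,0,0,1],[0,10,-6,0,0,0,1],[0,15,-6,0,0,0,1],[0,15,-6,0,0,0,1],[0,15,-6,0,0,0,1]]' ; python3 - <<'E'
from plan import *
r=optics.read_camera("top"); crop(r,"pics/top_d.png",(315,215))
g=proj(r,[.5855,-.0295,.07]); print("dot",g)
d=np.array([.5855,-.0295])-C; d/=np.linalg.norm(d)
for k in(-.314,0,.314):
    c,s=np.cos(k),np.sin(k); e=np.array([c*d[0]+s*d[1],-s*d[0]+c*d[1]])
    for rr in(.014,.044): print(k,rr,(proj(r,np.r_[C+rr*e,.1])-[275,185])*10)
print(sh(B,.12),sh(B,.095))
E
```

```text
t: 5.65
ee_pos: [0.54, -0.1542, 0.178]
tcp_rot: [-3.106, -0.468, 0.001]
wrist_force: [0.3, 0.6, -0.2]
finger_gap: 0.0002
gripper_force: 0.0
pos [ 0.54   -0.1542  0.178 ] F [ 0.25  0.61 -0.23] t 5.65 gap 0.0002164220979853616 [[0.956, 0.294, -0.001], [0.294, -0.956, 0.001], [-0.001, -0.001, -1.0]]
dot [314.60561485 200.01527529]
-0.314 0.014 [385.12034178 311.75949339]
-0.314 0.044 [351.42363353 202.75242864]
0 0.014 [401.90979478 309.7073951 ]
0 0.044 [403.88230458 196.36912824]
0.314 0.014 [418.61115986 312.85953265]
0.314 0.044 [456.08034845 206.15090655]
[ 1.71 -0.28  3.3 ] [ 1.72 -0.27  5.8 ]
```

View pics/top_d.png

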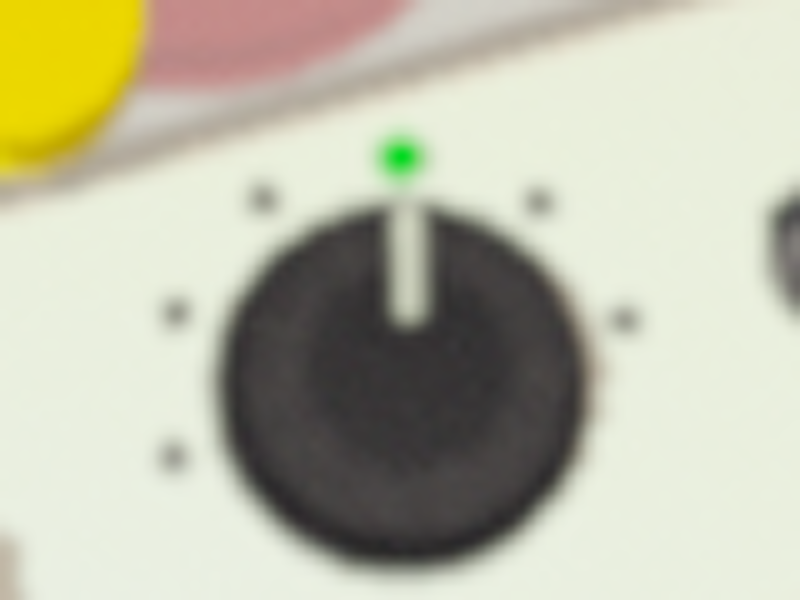

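The pointer (405,205–320) points straight at the green dot (400,157), so the dial is clicked in. Next is the button.

```bash
python3 -m creep '[[1.7,-0.3,0,0,0,0,1],[1.7,-0.3,2.5,0,0,0,1],[1.7,-0.3,4.5,0,0,0,1],[1.7,-0.3,5.5,0,0,0,1],[1.7,-0.3,5.5,0,0,0,1]]' ; python3 - <<'E'
from plan import *
print(sh(B,.095),sh(B,.088))
E
```

```text
t: 6.2
ee_pos: [0.5547, -0.1435, 0.1223]
tcp_rot: [-3.104, -0.475, 0.003]
wrist_force: [0.1, 0.4, 0.7]
finger_gap: -0.0001
gripper_force: 0.0
pos [ 0.5547 -0.1435  0.1223] F [0.15 0.37 0.7 ] t 6.2 gap -9.526151584717332e-05 [[0.954, 0.299, -0.002], [0.299, -0.954, 0.001], [-0.002, -0.002, -1.0]]
[-0.01  0.31  0.23] [-0.01  0.31  0.93]
```

```bash
python3 -m creep '[[0,0.3,0,0,0,0,1],[0,0.3,0.3,0,0,0,1],[0,0.3,0.6,0,0,0,1],[0,0.3,0.8,0,0,0,1],[0,0.3,0.8,0,0,0,1]]'
```

```text
t: 6.7
ee_pos: [0.5569, -0.1479, 0.1155]
tcp_rot: [3.106, 0.472, 0.001]
wrist_force: [0.2, 0.3, 1.7]
finger_gap: 0.0001
gripper_force: 1.1
```

Contact at tip height of about 0.09 m. I'll press on in small steps.

```bash
python3 -m creep '[[0,0,0.2,0,0,0,1],[0,0,0.4,0,0,0,1],[0,0,0.6,0,0,0,1],[0,0,0.7,0,0,0,1],[0,0,0.7,0,0,0,1]]'
```

```text
t: 7.2
ee_pos: [0.557, -0.1479, 0.1108]
tcp_rot: [3.105, 0.472, 0.001]
wrist_force: [-9.8, 0.8, 25.4]
finger_gap: 0.0002
gripper_force: 12.8
```

```bash
python3 -m creep '[[0,0,0,0,0,0,1],[0,0,-0.3,0,0,0,1],[0,0,-0.3,0,0,0,1]]';python3 -m creep '[[0,0,-0.1,0,0,0,1],[0,0,-0.1,0,0,0,1]]'; python3 -m creep '[[0,0,-0.2,0,0,0,1],[0,0,-0.2,0,0,0,1]]';python3 -m creep '[[0,0,-0.2,0,0,0,1],[0,0,-0.2,0,0,0,1]]'
```

```text
t: 7.5
ee_pos: [0.5569, -0.1479, 0.1121]
tcp_rot: [3.105, 0.472, 0.001]
wrist_force: [1.0, -0.0, 4.4]
finger_gap: 0.0
gripper_force: 2.1
t: 7.7
ee_pos: [0.5568, -0.1479, 0.1125]
tcp_rot: [3.106, 0.472, 0.001]
wrist_force: [1.0, -1.2, 3.2]
finger_gap: 0.0001
gripper_force: 2.0
t: 7.9
ee_pos: [0.5567, -0.1478, 0.1144]
tcp_rot: [3.106, 0.472, 0.001]
wrist_force: [1.3, -0.7, 3.1]
finger_gap: -0.0
gripper_force: 1.4
t: 8.1
ee_pos: [0.5564, -0.1476, 0.1163]
tcp_rot: [-3.106, -0.472, 0.001]
wrist_force: [1.3, -1.0, 2.2]
finger_gap: -0.0001
gripper_force: 0.9
```

The force follows the button spring over more than 5 mm of travel, so it was fully down. Now I'll lift clear and do a final check.

```bash
python3 -m creep '[[0,0,-1,0,0,0,1],[0,0,-5,0,0,0,1],[0,0,-9,0,0,0,1],[-3,4,-12,0,0,0,1],[-6,8,-12,0,0,0,1],[-6,8,-12,0,0,0,1],[-6,8,-12,0,0,0,1],[-6,8,-12,0,0,0,1]]'; python3 - <<'E'
from plan import *
r=optics.read_camera("top"); crop(r,"pics/top_e.png",(325,215),50,8)
E
```

```text
t: 8.9
ee_pos: [0.5231, -0.2405, 0.2361]
tcp_rot: [-3.104, -0.474, 0.001]
wrist_force: [0.3, 0.1, 0.0]
finger_gap: 0.0005
gripper_force: 0.0
pos [ 0.5231 -0.2405  0.2361] F [0.35 0.13 0.04] t 8.9 gap 0.000475867045056568 [[0.955, 0.298, -0.001], [0.298, -0.955, 0.001], [-0.0, -0.001, -1.0]]
```

View pics/top_e.png

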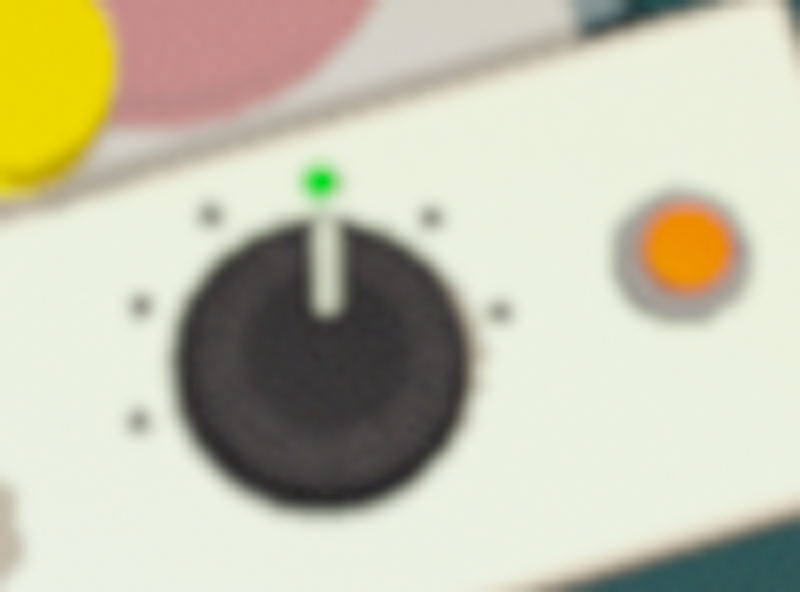

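The pointer (325,220–315) is at the green dot (320,182), and the button (688,248) is up and clear of the robot.

```bash
python3 -c "
from bench import bot; print(bot.close_job())"
```

```text
the job is handed in; nothing more can be done
None
```

I turned the dial two clicks clockwise to the green dot, then pressed the start button fully (by force and travel) and let it come back up. The job is handed in with the arm clear; the hand-in call gave no verdict.

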